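Load the stone vials into the courier carrier and fit its cover

TASK

Take the red, green and blue stone vials from the sloped rack and drop each upright into the carrier pocket with dots of its own colour, right to the bottom; let none fall from a height. Then, keeping the cover plate level, lower it gently over the two guide pins until it rests on both shoulders, and let go. Leave the amber vial in the rack and do not disturb the other things on the bench.

Things in the scene. Friction and masses are not known exactly. Their poses are not given: they have to be found in the camera images.
- vial_red: Cylindrical vial, 24 mm diameter, 42 mm tall, about 40 g: white body with a red lid (upper 18 mm). Origin at the centre of its underside; z runs along its axis to the lid. It starts in one of the rack's four slots, axis leaning 25 to 32 degrees from vertical (there is a little play in the slot) with the lid end towards the robot side, the lower 12 mm inside the slot; pull it out along its axis.
- vial_green: Cylindrical vial, 24 mm diameter, 42 mm tall, about 40 g: white body with a green lid (upper 18 mm). Origin at the centre of its underside; z runs along its axis to the lid. It starts in one of the rack's four slots, axis leaning 25 to 32 degrees from vertical (there is a little play in the slot) with the lid end towards the robot side, the lower 12 mm inside the slot; pull it out along its axis.
- vial_blue: Cylindrical vial, 24 mm diameter, 42 mm tall, about 40 g: white body with a blue lid (upper 18 mm). Origin at the centre of its underside; z runs along its axis to the lid. It starts in one of the rack's four slots, axis leaning 25 to 32 degrees from vertical (there is a little play in the slot) with the lid end towards the robot side, the lower 12 mm inside the slot; pull it out along its axis.
- vial_amber: Cylindrical vial, 24 mm diameter, 42 mm tall, about 40 g: white body with an amber-yellow lid (upper 18 mm). Origin at the centre of its underside; z runs along its axis to the lid. It starts in one of the rack's four slots, axis leaning 25 to 32 degrees from vertical (there is a little play in the slot) with the lid end towards the robot side, the lower 12 mm inside the slot; pull it out along its axis. Not part of the job: it stays in its slot.
- rack: Fixed wooden rack on a riser, 94 x 234 mm, 118 mm high at the back, standing left or right (the carrier on the other side). Origin: centre of its underside. Its face slopes 25 degrees, looking to its -x, roughly the robot, with four slots (12 mm deep, 25.5 mm bore) at y = -81, -27, 27, 81 mm; in its frame the slot axis is (-0.423, 0, 0.906), the slot floor centres (6.6, y, 92) mm.
- carrier: Fixed grey carrier block, 70 (x) x 164 (y) x 28 (z) mm, z up. Three pockets along its y at +36 (red), 0 (green) and -36 mm (blue): 28 mm bore, 16 mm deep, with coloured dots on the top on both sides of each. Two guide pins at y = +66 and -66 mm: brass shoulders 18 mm across up to 56 mm above the table, then steel pins 8 mm across, tapering over the last 6 mm, up to 82 mm. Origin: centre of its underside on the table.
- pocket_red (a point): Centre of the floor of the pocket with red dots, 12 mm above the table, 16 mm below the carrier's top face. A vial standing in it rises 26 mm above the carrier's top face.
- pocket_green (a point): Centre of the floor of the pocket with green dots, 12 mm above the table, 16 mm below the carrier's top face. A vial standing in it rises 26 mm above the carrier's top face.
- pocket_blue (a point): Centre of the floor of the pocket with blue dots, 12 mm above the table, 16 mm below the carrier's top face. A vial standing in it rises 26 mm above the carrier's top face.
- seat (a point): Point midway between the two pin shoulders, at the height of their tops (56 mm above the table): where the cover's origin lies when it is fully down. Its axes are the carrier's.
- cover: Aluminium cover plate, 64 (x) x 164 (y) x 8 mm, about 250 g, with two through holes of 10.5 mm at y = +66 and -66 mm for the guide pins (either way round fits). A black grip bar stands on its middle: 16 (x) x 44 (y) mm, from 8 to 46 mm above the underside. Origin: centre of the underside. It starts lying flat on the table, long side roughly along the robot's forward direction.
- lens_stand: Bystander, fixed: lens on a stand, base 70 mm across, a 10 mm post 204 mm tall at the origin and a 60 mm lens at that height, centred 90 mm along its +x. Keep the arm clear of it.
- loupe: Bystander: black loupe, 36 mm across, 34 mm tall, origin under its centre.
- ring_box: Bystander: blue ring box, 51 x 51 x 40 mm, origin under its centre.
- stone_dish: Bystander: clear round dish of stones, 80 mm across, 24 mm tall, origin under its centre.
- jar: Bystander: amber glass jar, 44 mm across, 60 mm tall, origin under its centre.
- brush: Bystander: brush 150 mm long lying along its x.
- weight: Bystander: brass weight, 28 mm across, 36 mm tall, origin under its centre.
Not all that is in view belongs to the job. Of the things shaped like the carrier, the grey one is meant.

How it is judged:
On the way:
1. all three vials stand at the bottom of their own pockets, the cover not yet on (distance between vial_red and pocket_red below 0.005 m and angle between each of vial_red, vial_green, vial_blue's own z axis and vertical below 0.1 rad and distance between vial_green and pocket_green below 0.005 m and distance between vial_blue and pocket_blue below 0.005 m and distance between cover and seat above 0.05 m), for 0.2 s.
At the end, for the whole second after the job is handed in: Red, green and blue vials upright (6 deg) within 5 mm of their own pocket floor centres; cover level (3 deg) on the shoulders within 4 mm sideways, 3 mm in height, 3.4 deg in turn, either way round; all at rest; amber vial within 1 cm, other things within 2 cm of their starts (distance between vial_red and pocket_red below 0.005 m and angle between each of vial_red, vial_green, vial_blue's own z axis and vertical below 0.1 rad and distance between vial_green and pocket_green below 0.005 m and distance between vial_blue and pocket_blue below 0.005 m and horizontal distance between cover and seat below 0.004 m and z of cover in the frame of seat between -0.003 and 0.003 m and angle between cover's own z axis and vertical below 0.05 rad and angle between the y axis of cover and the y axis of carrier, either way round below 0.06 rad and linear speed of each of vial_red, vial_green, vial_blue, cover below 0.02 m/s and distance of vial_amber from where it was at the start of the episode below 0.01 m and distance of each of loupe, ring_box, stone_dish, jar, brush, weight from where it was at the start of the episode below 0.02 m); the robot touches nothing.
It fails at once if a bystander is pushed more than 2 cm away, or the amber vial more than 1 cm (distance of any of loupe, ring_box, stone_dish, jar, brush, weight from where it was at the start of the episode above 0.02 m or distance of vial_amber from where it was at the start of the episode above 0.01 m).
It fails at once if a vial falls from a height (over 0.65 m/s touching nothing, a fall of some 2 cm) ((linear speed of vial_red above 0.65 m/s and contact force between vial_red and anything else below 0.02 N) or (linear speed of vial_green above 0.65 m/s and contact force between vial_green and anything else below 0.02 N) or (linear speed of vial_blue above 0.65 m/s and contact force between vial_blue and anything else below 0.02 N)).
It fails at once if the cover is dropped (over 0.45 m/s touching nothing, a fall of some 1 cm) or tipped more than 17 degrees ((linear speed of cover above 0.45 m/s and contact force between cover and anything else below 0.02 N) or angle between cover's own z axis and vertical above 0.3 rad).
It fails at once if the cover is forced on to the carrier with more than 40 N (contact force between cover and carrier above 40 N).
It fails at once if the robot knocks the lens stand (over 5 N) (contact force between any of the arm, the fingers and lens_stand above 5 N).
It also fails if it takes over 72 s, if anything falls off the work surface, if the arm or the gripper's body presses on something with over 40 N, if the wrist force passes 120 N, or if a joint passes its speed limit or range.

ROBOT

A 6-joint arm with a two-finger parallel gripper is mounted at the origin on the work surface. World frame = base frame: x ahead of the robot, y to its left, z up, the work surface at z = 0. Lengths are in m, angles in rad, forces in N, time in s.
With the tool pointing down it reaches from about 0.35 to 0.775 m from the base axis. Payload 7.3 kg.
Tool frame: the origin (TCP) lies on the centre line of the jaws, within the pads' length; the fingertips stand 8 mm ahead of it and the grasp point (between the pads) lies 11 mm behind it; z points along the fingers, y is the line along which they close (so a half turn about z gives the same grasp; the last joint's range is limited). The gripper opens to 92 mm and grips with 3 to 60 N. Pads are 19 mm wide; open, the fingers measure 130 mm over their backs; the gripper's body (75 mm by 190 mm) begins 47 mm behind the grasp point.
Start: joints at [0.968, 0.342, 1.524, -0, 1.275, -0.146], TCP at [0.232, 0.471, 0.235] pointing down, gripper open.
Joint ranges: [-2.53, 2.53], [-0.77, 2.02], [0.04, 2.7], [-1, 4.14], [0.28, 2.66], [-3.11, 3.11]. Speed limits (rad/s): [2.57, 2.57, 3.14, 3.14, 3.14, 3.14].

INTERFACE

Orientations are given as [roll, pitch, yaw] about the fixed x, y, z axes, in that order (R = Rz(yaw) Ry(pitch) Rx(roll)).
In Python, from plant import manip gives the robot as it stands.
- The arm moves only by the tool play_rows, never from a script. Its argument "rows" is one flat list of numbers, 5 for each row, row after row: the shift along the world's x, y, z as a fraction of full scale, then the turn about the world's z as a fraction of full scale, then the closure, from -1 (fully open) to 1 (shut). In form: [x, y, z, yaw, jaw, x, y, z, yaw, jaw, ...]. A call has exactly 5 rows; each row shifts and turns the commanded pose from where the row before left it; what a row does not reach is not made up. Full scale, the value 1, is 0.03 m for a shift and 0.08 rad for a turn. A row lasts 1/12 s, in which the tool goes at most 41.7 mm and 7.16 degrees, less where a joint would pass 70% of its speed; a pose out of reach is approached as far as the arm can. A call with a number of a shift or a turn outside -1 to 1 is refused whole. A call with a gripper value outside its range is refused whole. The fingers move at their own pace and stop on an object; "newtons" is the grip in N (left out, the last holds). Time passes only in rows, so rows that do not move let the fingers close, or fill a call up. It gives the time, the measured TCP pose, the force, the opening and the grip force at its end, in the units of the state.
- manip.read_state(): the state, without advancing time (a new reading comes with each control period).
- manip.capture(name): name is "scene" or "top" or "wrist"; returns the picture (420x560x3 uint8, blue, green, red); there is no depth.
- manip.get_calibration(name): a dict with "camera_matrix" (3x3 intrinsics, pixels), "R" (3x3) and "t" (3): a world point X has camera coordinates R X + t. Camera axes: x right, y down, z forward; pixel columns grow to the right and rows downward; lengths in m; the calibration is good to about 2 mm. A picture is of the moment at which its call begins: read the wrist's pose just before it. get_calibration takes no time and is no camera call; for the wrist camera it gives the pose at the moment of the call.
- manip.finish_job(): hands the job in; it is judged then, once.
The state is a dict: "time_s": time; "joint_positions": joint angles; "dq": joint speeds; "effort": joint torques, N m; "tool_pos": TCP position; "tool_rot": TCP orientation; "wrist_force": force on the tool from outside, world axes, zero at the start; "torque": the same for the moment, N m; "opening": opening from 0.0 (shut) to 1.0 (fully open); "gripper_force": force on a finger pad.
Only numpy, scipy, OpenCV 4.12 (cv2) and the standard library are available. Lean on these libraries where they do the work, as an engineer would, in place of code of your own. Each camera call takes 0.05 s, during which the arm holds its last target. There are 200 camera calls.

## Working session

There is one attempt and no reset: what is moved stays moved. The work goes in short steps, Python scripts to look and compute and a tool call to move; the robot and the scene stay as the last step left them, time stands still between calls to the robot, and variables do not carry over. Pictures are saved under pics/ and viewed, at most 10 in all, crops included, and the job is handed in when it is done.

Besides the shell and the picture viewer there is one more tool, called after "Request:" as name(argument=value, ...) on one line, values as JSON. play_rows: Moves the arm, as the interface text tells. Its arguments: {"type":"object","properties":{"rows":{"type":"array","items":{"type":"number"}},"newtons":{"type":"number"}},"required":["rows"]}

```bash
ls; mkdir -p pics; python3 - <<'E'
from plant import manip
import cv2, numpy as np
s=manip.read_state(); print({k:np.round(v,3) for k,v in s.items()})
for n in ["scene","top"]:
    im=manip.capture(n); cv2.imwrite(f"pics/{n}0.png",im)
    c=manip.get_calibration(n); print(n,np.round(c["camera_matrix"],1).tolist(),np.round(c["R"],3).tolist(),np.round(c["t"],3))
E
```

```text
pics
{'time_s': np.float64(0.0), 'joint_positions': array([ 0.968,  0.343,  1.525,  0.   ,  1.275, -0.146]), 'dq': array([ 0.   , -0.001,  0.   ,  0.001,  0.001,  0.   ]), 'effort': array([-1.0000e-03, -4.3124e+01, -2.4422e+01,  7.2000e-02,  5.6000e-02,
       -0.0000e+00]), 'tool_pos': array([0.231, 0.471, 0.234]), 'tool_rot': array([-3.14 , -0.   ,  2.685]), 'wrist_force': array([ 0.024, -0.311, -0.279]), 'torque': array([-0.002, -0.01 , -0.003]), 'gripper_force': np.float64(0.0), 'opening': np.float64(0.997)}
scene [[490.5, 0.0, 281.1], [0.0, 490.5, 217.6], [0.0, 0.0, 1.0]] [[-0.46, 0.888, -0.015], [0.546, 0.27, -0.793], [-0.7, -0.373, -0.609]] [ 0.356 -0.165  1.6  ]
top [[400.2, 0.0, 281.1], [0.0, 400.2, 213.2], [0.0, 0.0, 1.0]] [[-0.028, -1.0, -0.009], [-0.984, 0.03, -0.175], [0.175, 0.004, -0.984]] [-0.138  0.472  1.317]
```

View pics/scene0.png

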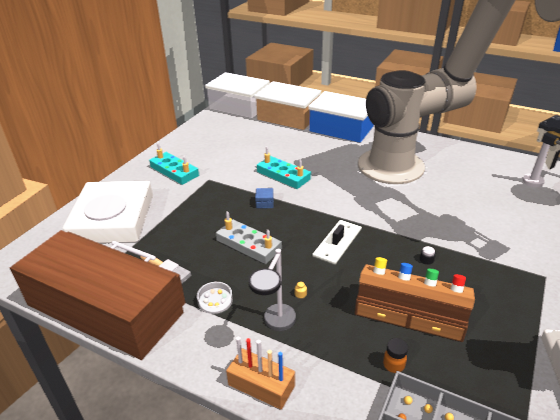

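View pics/top0.png

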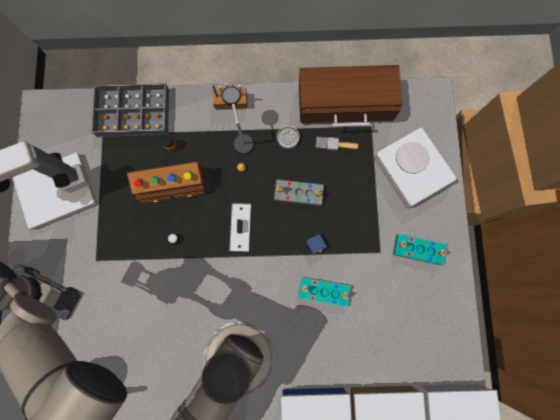

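The scene view shows the rack at the right with lids amber (380,264), blue (406,270), green (432,277), red (459,283). The grey carrier is at (249,240), the cover at (338,240) and the lens stand at (280,315).

The top view shows the rack at (165,182), the carrier at (299,192) and the cover at (240,228).

Candidates for the carrier are grey (299,192), teal (325,292) and teal (420,249) in the top view; I choose grey. The lids of red, green, blue and amber are at top (139,184), (155,182), (171,179) and (187,176). The pen-holder and tray items are not vials.

```bash
cat > h.py <<'E'
from plant import manip
import cv2, numpy as np
def ray(c,p):
    R,t=np.array(c["R"]),np.array(c["t"]).ravel(); K=np.array(c["camera_matrix"])
    return -R.T@t, R.T@np.linalg.solve(K,[p[0],p[1],1.])
def onz(c,p,z):
    o,d=ray(c,p); return o+d*(z-o[2])/d[2]
def proj(c,X):
    q=np.array(c["camera_matrix"])@(np.array(c["R"])@np.asarray(X,float)+np.array(c["t"]).ravel()); return q[:2]/q[2]
def tri(cs,ps):
    A=np.zeros((3,3));b=np.zeros(3)
    for c,p in zip(cs,ps):
        o,d=ray(c,p); d=d/np.linalg.norm(d); M=np.eye(3)-np.outer(d,d); A+=M;b+=M@o
    return np.linalg.solve(A,b)
HUE={"red":[(0,6),(174,180)],"green":[(50,80)],"blue":[(105,125)],"amber":[(22,32)]}
def blobs(im,col,win,smin=140,vmin=60,amin=4):
    x0,y0,x1,y1=win; h=cv2.cvtColor(im[y0:y1,x0:x1],cv2.COLOR_BGR2HSV); m=np.zeros(h.shape[:2],np.uint8)
    for a,b in HUE[col]: m|=cv2.inRange(h,(a,smin,vmin),(b,255,255))
    n,_,st,ce=cv2.connectedComponentsWithStats(m)
    return sorted([(int(st[i,4]),np.round(ce[i]+[x0,y0],1).tolist()) for i in range(1,n) if st[i,4]>=amin],reverse=True)
E
python3 - <<'E'
from h import *
T=cv2.imread("pics/top0.png");S=cv2.imread("pics/scene0.png");ct=manip.get_calibration("top");cs=manip.get_calibration("scene")
for c in HUE:
    a=blobs(T,c,(120,160,215,210));b=blobs(S,c,(350,245,490,300))
    print(c,a[:2],b[:2], np.round(tri([ct,cs],[a[0][1],b[0][1]]),4) if a and b else "")
for c in ["red","green","blue"]:
    for B,cc,w,n in ((T,ct,(262,172,340,212),"top"),(S,cs,(210,210,290,262),"sc")):
        print(c,n,[(k[0],k[1],np.round(onz(cc,k[1],.028)[:2],4).tolist()) for k in blobs(B,c,w,90,50,2)[:3]])
g=cv2.cvtColor(T,cv2.COLOR_BGR2GRAY)[195:260,222:260]
m=(g>150).astype(np.uint8); n,l,st,ce=cv2.connectedComponentsWithStats(m); i=1+np.argmax(st[1:,4])
pts=np.argwhere(l==i)[:,::-1].astype(np.float32)+[222,195]
r=cv2.minAreaRect(pts.astype(np.float32)); print(r)
q=np.array([onz(ct,p,.008)[:2] for p in cv2.boxPoints(r)]);print("cover",np.round(q,3).tolist(),q.mean(0))
for p in [(243,143)]: print("lens base",onz(ct,p,0),"lens",onz(ct,(232,95),.204))
print({k:np.round(onz(ct,p,.03),3).tolist() for k,p in dict(jar=(170,146),loupe=(173,239),wt=(241,167),ring=(317,244),dish=(288,137)).items()})
a=cv2.resize(T[165:215,255:345],(720,400),interpolation=cv2.INTER_CUBIC); cv2.imwrite("pics/crop.png",a)
E
```

```text
red [(48, [137.6, 182.7])] [(134, [458.7, 279.7])] [0.5671 0.3081 0.1258]
green [(33, [154.1, 179.9])] [(115, [431.9, 273.8])] [0.5747 0.2547 0.1262]
blue [(36, [170.9, 177.5])] [(117, [405.9, 268.0])] [0.5812 0.201  0.1255]
amber [(54, [187.1, 175.3])] [(120, [380.5, 262.2])] [0.5872 0.1478 0.1254]
red top [(17, [289.2, 183.2], [0.5752, -0.1827]), (14, [287.3, 197.5], [0.5246, -0.1745])]
red sc [(17, [252.6, 246.6], [0.5708, -0.1871]), (7, [264.0, 235.6], [0.5193, -0.1823])]
green top [(14, [297.6, 198.8], [0.519, -0.2099]), (12, [299.5, 184.5], [0.5694, -0.2182])]
green sc [(14, [254.0, 231.3], [0.5154, -0.2148]), (12, [241.8, 241.7], [0.5665, -0.2218])]
blue top [(13, [309.6, 185.6], [0.5644, -0.2531]), (12, [308.2, 200.0], [0.5136, -0.2462])]
blue sc [(10, [231.0, 236.5], [0.561, -0.2581]), (8, [243.9, 226.1], [0.5083, -0.2503])]
((239.92393493652344, 227.02120971679688), (18.42698097229004, 46.89142608642578), 2.862405300140381)
cover [[0.351, 0.029], [0.515, 0.02], [0.509, -0.045], [0.346, -0.034]] [ 0.43043851 -0.00773729]
lens base [ 0.73698815 -0.02114591  0.        ] lens [ 0.82148771 -0.00854355  0.204     ]
{'jar': [0.723, 0.234, 0.03], 'loupe': [0.392, 0.217, 0.03], 'wt': [0.638, -0.016, 0.03], 'ring': [0.361, -0.27, 0.03], 'dish': [0.743, -0.184, 0.03]}
```

View pics/crop.png

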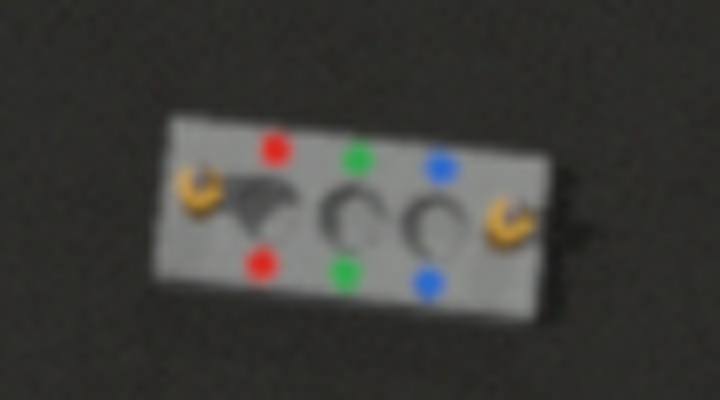

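The crop shows the grey carrier with red dots left (275,150)/(262,264), green in the middle and blue right, and brass pins at (200,190) and (510,222). That confirms the choice. Now I'll move to a view pose over the rack.

Request:
play_rows(rows=[0.95,-0.8,0.1,-1,0.22,0.95,-0.8,0.1,-1,0.22,0.95,-0.8,0.1,-1,0.22,0.95,-0.8,0.1,-1,0.22,0.95,-0.8,0.1,-1,0.22])

```text
time_s: 0.52
tool_pos: [0.3749, 0.3498, 0.2496]
tool_rot: [-3.141, -0.0, 2.281]
wrist_force: [0.8, 1.2, -0.5]
opening: 0.687
gripper_force: 0.0
```

Request:
play_rows(rows=[0.95,-0.8,0.1,-1,0.22,0.95,-0.8,0.1,-1,0.22,0.95,-0.8,0.1,-1,0.22,0.95,-0.8,0.1,-1,0.22,0.95,-0.8,0.1,-1,0.22])

```text
time_s: 0.93
tool_pos: [0.5175, 0.2297, 0.2645]
tool_rot: [-3.141, -0.0, 1.881]
wrist_force: [-0.3, 0.2, 0.1]
opening: 0.394
gripper_force: 0.0
```

Request:
play_rows(rows=[0,0,0,-1,0.22,0,0,0,-1,0.22,0,0,0,-1,0.22,0,0,0,-1,0.22,0,0,0,-1,0.22])

```text
time_s: 1.35
tool_pos: [0.5164, 0.231, 0.2642]
tool_rot: [-3.141, 0.0, 1.48]
wrist_force: [0.9, 0.9, 0.7]
opening: 0.388
gripper_force: 0.0
```

Request:
play_rows(rows=[0,0,0,-1,0.22,0,0,0,-1,0.22,0,0,0,-1,0.22,0,0,0,-1,0.22,0,0,0,-1,0.22])

```text
time_s: 1.77
tool_pos: [0.5163, 0.2311, 0.2642]
tool_rot: [-3.141, 0.001, 1.081]
wrist_force: [0.1, 0.1, -0.4]
opening: 0.391
gripper_force: 0.0
```

Request:
play_rows(rows=[0,0,0,-1,0.22,0,0,0,-1,0.22,0,0,0,-1,0.22,0,0,0,-1,0.22,0,0,0,-1,0.22])

```text
time_s: 2.18
tool_pos: [0.5163, 0.2311, 0.2642]
tool_rot: [-3.141, 0.001, 0.681]
wrist_force: [0.1, 0.2, 0.0]
opening: 0.39
gripper_force: 0.0
```

Request:
play_rows(rows=[0,0,0,-1,0.22,0,0,0,-1,0.22,0,0,0,-1,0.22,0,0,0,-1,0.22,0,0,0,-1,0.22])

```text
time_s: 2.6
tool_pos: [0.5163, 0.2311, 0.2642]
tool_rot: [3.141, 0.001, 0.281]
wrist_force: [-0.4, 0.0, 0.2]
opening: 0.388
gripper_force: 0.0
```

Request:
play_rows(rows=[0,0,0,-1,0.22,0,0,0,-1,0.22,0,0,0,0,0.22,0,0,0,0,0.22,0,0,0,0,0.22])

```text
time_s: 3.02
tool_pos: [0.5165, 0.2312, 0.2645]
tool_rot: [3.141, 0.001, 0.127]
wrist_force: [-0.5, -0.1, -0.1]
opening: 0.388
gripper_force: 0.0
```

```bash
python3 - <<'E'
from h import *
s=manip.read_state();print(s["time_s"],s["tool_pos"],s["tool_rot"],s["opening"],s["joint_positions"])
c=manip.get_calibration("wrist");im=manip.capture("wrist");cv2.imwrite("pics/w1.png",im)
o=-np.array(c["R"]).T@np.array(c["t"]).ravel();print("cam",o,np.round(c["R"],3).tolist(),c["camera_matrix"])
for k in HUE: print(k,[(b,np.round(onz(c,b[1],.1255),4)) for b in blobs(im,k,(0,0,560,420),120,60,60)[:2]])
E
```

```text
3.0167 [0.51646208 0.23116796 0.26451801] [3.14144258e+00 5.20278359e-04 1.27059353e-01] 0.3881196837949658 [ 2.85457277e-01  3.97766475e-01  1.35651772e+00 -6.72500081e-05
  1.38784589e+00  1.72920646e+00]
cam [0.59490565 0.24091595 0.41383294] [[0.126, -0.992, 0.002], [-0.948, -0.12, 0.295], [-0.293, -0.039, -0.955]] [[308.54884451   0.         277.43622919]
 [  0.         308.54884451 211.97932237]
 [  0.           0.           1.        ]]
red [((701, [202.1, 136.9]), array([0.5689, 0.3062, 0.1255]))]
green [((121, [258.2, 127.7]), array([0.5833, 0.2565, 0.1255]))]
blue [((620, [319.7, 136.7]), array([0.5825, 0.2001, 0.1255]))]
amber [((235, [374.9, 128.7]), array([0.5957, 0.1518, 0.1255]))]
```

View pics/w1.png

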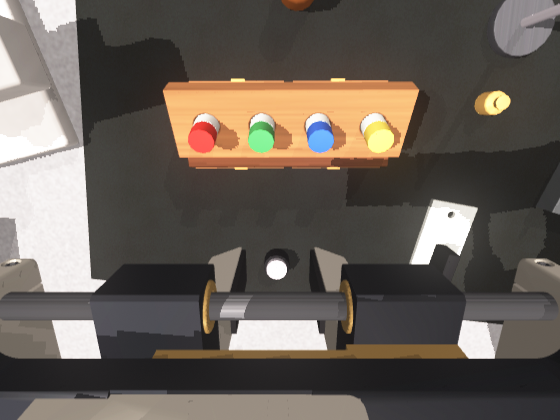

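The wrist view shows the rack with lid tops at red (203,138), green (261,138), blue (319,137) and amber (378,138). It also shows the cover at (447,230), the weight at (492,102) and the loupe at (277,266). I'll take blue first.

Request:
play_rows(rows=[0.75,-0.34,-0.2,0,0.22,0.75,-0.34,-0.2,0,0.22,0.73,-0.34,-0.2,0,0.22,0,0,-1,0,0.22,0,0,-1,0,0.22])

```text
time_s: 3.48
tool_pos: [0.5854, 0.1999, 0.1868]
tool_rot: [-3.141, -0.004, 0.125]
wrist_force: [-0.1, -0.6, -1.4]
opening: 0.391
gripper_force: 0.0
```

Request:
play_rows(rows=[0,0,-1,0,0.22,0,0,-0.7,0,0.22,0,0,-0.4,0,0.22,0,0,-0.25,0,0.22,0,0,0,0,0.22])

```text
time_s: 3.9
tool_pos: [0.5826, 0.2004, 0.1145]
tool_rot: [3.141, 0.003, 0.126]
wrist_force: [0.3, 0.5, -0.3]
opening: 0.389
gripper_force: 0.0
```

```bash
python3 - <<'E'
from h import *
s=manip.read_state();print(s["tool_pos"],s["wrist_force"])
im=manip.capture("wrist");cv2.imwrite("pics/w2.png",im[0:420])
E
```

```text
[0.58261259 0.20042855 0.11449019] [ 0.30436466  0.47544465 -0.29646066]
```

View pics/w2.png

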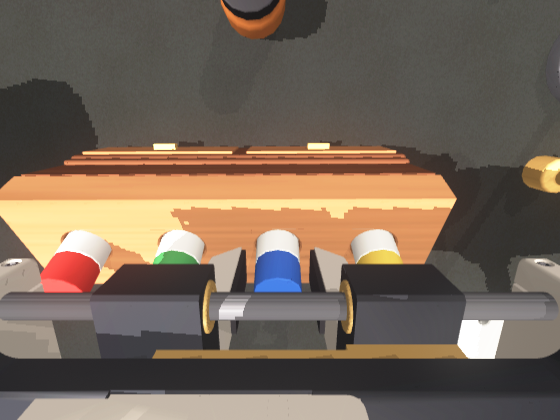

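The wrist picture shows the blue lid (277,275) centred between the fingertips, with the amber and green vials clear. Closing, then a short pull along the axis, then righting it against the slot wall.

Request:
play_rows(rows=[0,0,0,0,1,0,0,0,0,1,0,0,0,0,1,0,0,0,0,1,0,0,0,0,1], newtons=10)

```text
time_s: 4.37
tool_pos: [0.5841, 0.2007, 0.1176]
tool_rot: [-3.141, -0.002, 0.125]
wrist_force: [-0.2, 0.1, 5.0]
opening: 0.256
gripper_force: 10.0
```

Request:
play_rows(rows=[-0.056,-0.007,0.121,0,1,-0.056,-0.007,0.121,0,1,0,0,0,0,1,0.1,0.013,0.05,0,1,0.1,0.013,0.04,0,1])

```text
time_s: 4.78
tool_pos: [0.5849, 0.2008, 0.1258]
tool_rot: [3.141, 0.004, 0.125]
wrist_force: [-3.2, -0.1, 0.6]
opening: 0.26
gripper_force: 10.0
```

Request:
play_rows(rows=[0.1,0.013,0.03,0,1,0.1,0.013,0.02,0,1,0.1,0.013,0.01,0,1,0,0,0,0,1,0,0,0,0,1])

```text
time_s: 5.2
tool_pos: [0.5955, 0.2022, 0.1278]
tool_rot: [3.142, -0.0, 0.125]
wrist_force: [-2.1, -0.2, -0.1]
opening: 0.255
gripper_force: 10.0
```

```bash
python3 - <<'E'
from h import *
s=manip.read_state();print(s["tool_pos"],s["wrist_force"],s["opening"],s["gripper_force"])
im=manip.capture("wrist");c2=manip.capture("scene")
cv2.imwrite("pics/w3.png",np.hstack([im[180:380,130:430],cv2.resize(c2[230:340,340:490],None,fx=1.818,fy=1.818)[:200]]))
E
```

```text
[0.59546543 0.20216069 0.12779473] [-2.07397602 -0.20208216 -0.0865356 ] 0.2547840520046184 9.999955482780933
```

View pics/w3.png

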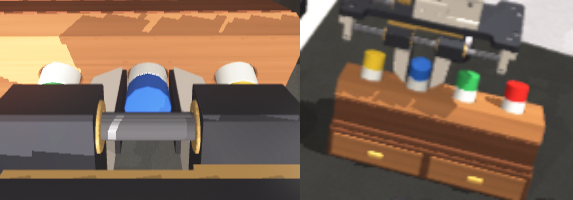

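The crops show the blue vial now standing upright between the fingers at (148,90), with its neighbours undisturbed. Next I lift it and travel past the carrier to look at it.

Request:
play_rows(rows=[0,0,0.3,0,1,0,0,0.6,0,1,0,0,0.8,0,1,0,0,0.8,0,1,0,0,0.8,0,1], newtons=14)

```text
time_s: 5.72
tool_pos: [0.5956, 0.2021, 0.2292]
tool_rot: [3.142, -0.002, 0.125]
wrist_force: [-0.2, -0.2, -0.6]
opening: 0.255
gripper_force: 14.0
```

Request:
play_rows(rows=[-0.1,-0.5,0,1,1,-0.1,-1,0,1,1,-0.1,-1,0,1,1,-0.1,-1,0,1,1,-0.1,-1,0,1,1])

```text
time_s: 6.13
tool_pos: [0.5805, 0.0659, 0.2283]
tool_rot: [3.14, -0.002, 0.529]
wrist_force: [0.3, 0.1, -0.0]
opening: 0.253
gripper_force: 14.0
```

Request:
play_rows(rows=[-0.1,-1,0,1,1,-0.1,-1,0,1,1,-0.1,-1,0,1,1,-0.1,-1,0,1,1,-0.1,-1,0,1,1])

```text
time_s: 6.55
tool_pos: [0.5655, -0.0846, 0.2283]
tool_rot: [3.139, -0.001, 0.929]
wrist_force: [1.0, 0.8, 0.2]
opening: 0.256
gripper_force: 14.0
```

Request:
play_rows(rows=[-0.1,-1,0,1,1,-0.1,-1,0,1,1,-0.1,-1,0,1,1,-0.1,-1,0,1,1,-0.1,-1,0,1,1])

```text
time_s: 6.97
tool_pos: [0.5503, -0.2348, 0.2283]
tool_rot: [3.139, 0.001, 1.329]
wrist_force: [0.6, -0.5, -0.6]
opening: 0.257
gripper_force: 14.0
```

Request:
play_rows(rows=[-0.1,-1,0,0.6,1,-0.1,-0.6,0,0.6,1,0,-0.3,0,0,1,0,0,0,0,1,0,0,0,0,1])

```text
time_s: 7.38
tool_pos: [0.5444, -0.2895, 0.2274]
tool_rot: [3.141, -0.0, 1.419]
wrist_force: [0.1, 0.1, -0.1]
opening: 0.257
gripper_force: 14.0
```

```bash
cat > meas.py <<'E'
from h import *
s=manip.read_state();print(s["time_s"],s["tool_pos"],s["tool_rot"],s["opening"])
c=manip.get_calibration("wrist");im=manip.capture("wrist")
M={}
for k in ["red","green","blue"]:
    b=[x for x in blobs(im,k,(0,0,560,330),110,50,15)][:3]; print(k,[(x,np.round(onz(c,x[1],.028)[:2],4).tolist()) for x in b])
import sys; cv2.imwrite(sys.argv[1],im)
E
python3 meas.py pics/w4.png
```

```text
7.3833 [ 0.54438827 -0.28953618  0.22739002] [ 3.14066473e+00 -1.36473127e-04  1.41899063e+00] 0.25748926240011444
red [((137, [243.9, 88.3]), [0.5253, -0.1777]), ((134, [292.4, 87.9]), [0.5758, -0.1851]), ((96, [13.4, 202.3]), [0.2359, -0.259])]
green [((100, [19.5, 231.0]), [0.2287, -0.2941]), ((82, [292.2, 123.9]), [0.5706, -0.2212])]
blue [((2340, [122.0, 192.4]), [0.3649, -0.2668]), ((1482, [277.4, 275.0]), [0.5267, -0.4002])]
```

View pics/w4.png

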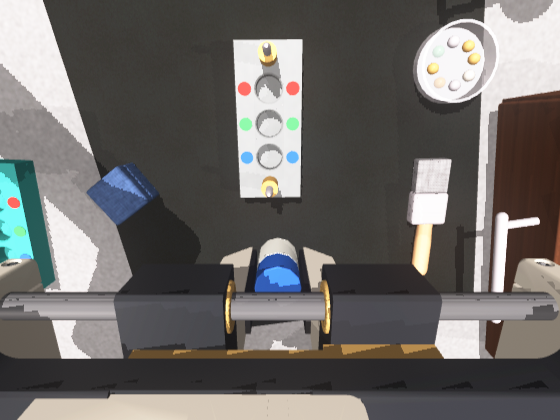

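The view shows red dots (244,88)/(292,88), green (246,124)/(292,124), blue (247,158)/(292,158), and pins at (267,48) and (270,188). The blue vial is held at (278,270). I'll check its tilt and work out the shift.

```bash
python3 - <<'E'
from h import *
im=cv2.imread("pics/w4.png");c=manip.get_calibration("wrist");s=manip.read_state();p=np.array(s["tool_pos"]);y=1.419;ux=np.array([np.cos(y),np.sin(y),0])
R=cv2.Rodrigues
uy=np.array([np.sin(y),-np.cos(y),0])
for t in (-15,-10,-5,0,5,10,15):
    a=np.radians(t); ax=np.array([0,0,1])*np.cos(a)+ux*np.sin(a); f=ux*np.cos(a)-np.array([0,0,1])*np.sin(a)
    piv=p+[0,0,.0025]; b=piv-.031*ax
    print(t,[round(float(proj(c,b+h*ax+.012*f)[1]),1) for h in (0,.024,.042)])
hs=cv2.cvtColor(im,cv2.COLOR_BGR2HSV)
print([(r,im[r,277].tolist()) for r in range(232,296,3)])
q=lambda u,z:np.round(onz(c,u,z)[:2],4)
for k,w in {"g":(235,110,300,140),"b":(235,145,300,170)}.items():
    for b in blobs(im,"green" if k=="g" else "blue",w,80,40,15): print(k,b,q(b[1],.028))
E
```

```text
-15 [221.6, 246.9, 270.5]
-10 [224.5, 246.7, 267.5]
-5 [227.7, 246.7, 264.6]
0 [231.1, 246.8, 261.8]
5 [234.7, 247.2, 259.1]
10 [238.5, 247.7, 256.5]
15 [242.5, 248.4, 254.1]
[(232, [62, 64, 66]), (235, [64, 65, 67]), (238, [182, 191, 196]), (241, [212, 222, 226]), (244, [212, 221, 226]), (247, [211, 222, 227]), (250, [212, 222, 227]), (253, [205, 161, 142]), (256, [166, 83, 47]), (259, [167, 85, 47]), (262, [166, 85, 47]), (265, [168, 85, 47]), (268, [254, 179, 96]), (271, [253, 170, 87]), (274, [253, 171, 87]), (277, [253, 169, 87]), (280, [253, 168, 87]), (283, [194, 99, 54]), (286, [183, 92, 51]), (289, [182, 93, 51]), (292, [84, 55, 46]), (295, [111, 108, 111])]
g (123, [292.1, 123.4]) [ 0.5705 -0.2199]
g (118, [245.3, 123.8]) [ 0.5201 -0.2126]
```

```bash
python3 - <<'E'
from h import *
c=manip.get_calibration("wrist");w=cv2.imread("pics/w4.png");s=manip.read_state();p=np.array(s["tool_pos"])
S=manip.capture("scene");cs=manip.get_calibration("scene");T=manip.capture("top");ct=manip.get_calibration("top")
g=lambda im,c,P:(lambda u:blobs(im,"blue",tuple(int(v) for v in (u[0]-25,u[1]-25,u[0]+25,u[1]+25)),110,50,8))(proj(c,P))
print(g(S,cs,p),proj(cs,p+[0,0,.0045]));print(g(T,ct,p),proj(ct,p))
h=cv2.cvtColor(w,cv2.COLOR_BGR2HSV);
for r in (256,260,264): 
    x=np.where(cv2.inRange(h[r:r+1,240:320],(105,140,60),(125,255,255))[0]>0)[0]+240; print(r,x.min(),x.max())
b=g(S,cs,p)
if b:
    for wp in ((277.5,262),(277.5,268)): print(np.round(tri([c,cs],[wp,b[0][1]])-p,4))
    y=1.419;ux=np.array([np.cos(y),np.sin(y),0])
    for dx in (-.004,0,.004):
        for dz in (0,.005,.009): print(dx,dz,[np.round(proj(cs,p+dx*ux+[0,0,dz+k]),1).tolist() for k in (-.0285,-.0045,.0135)])
cv2.imwrite("pics/s4.png",S)
u=proj(cs,p).astype(int);crop=S[u[1]-30:u[1]+30,u[0]-30:u[0]+30];h=cv2.cvtColor(crop,cv2.COLOR_BGR2HSV)
m=cv2.inRange(h,(100,110,50),(128,255,255));ys,xs=np.where(m>0);print("lid rows",ys.min()+u[1]-30,ys.max()+u[1]-30,xs.min()+u[0]-30,xs.max()+u[0]-30)
E
```

```text
[(49, [219.4, 161.6])] [217.31714825 164.03272789]
[] [326.00647024 175.44267816]
256 267 288
260 263 292
264 259 296
[0.0015 0.0101 0.014 ]
[0.0006 0.008  0.0135]
-0.004 0 [[217.4, 175.1], [216.4, 166.7], [215.7, 160.3]]
-0.004 0.005 [[217.2, 173.4], [216.2, 165.0], [215.5, 158.5]]
-0.004 0.009 [[217.0, 172.0], [216.1, 163.5], [215.4, 157.1]]
0 0 [[218.6, 175.6], [217.7, 167.2], [217.0, 160.8]]
0 0.005 [[218.4, 173.9], [217.5, 165.5], [216.8, 159.0]]
0 0.009 [[218.2, 172.5], [217.3, 164.0], [216.6, 157.6]]
0.004 0 [[219.8, 176.1], [218.9, 167.7], [218.2, 161.3]]
0.004 0.005 [[219.6, 174.4], [218.7, 165.9], [218.0, 159.5]]
0.004 0.009 [[219.5, 173.0], [218.6, 164.5], [217.9, 158.1]]
lid rows 157 167 217 222
```

Request:
play_rows(rows=[-0.07,0.65,-0.3,0,1,-0.07,0.65,-0.4,0,1,0,0,-1,0,1,0,0,-1,0,1,0,0,-1,0,1])

```text
time_s: 7.95
tool_pos: [0.5405, -0.2492, 0.1158]
tool_rot: [3.14, 0.001, 1.423]
wrist_force: [-0.7, 0.0, -0.2]
opening: 0.258
gripper_force: 14.0
```

Request:
play_rows(rows=[0,0,-0.8,0,1,0,0,-0.6,0,1,0,0,-0.4,0,1,0,0,-0.2,0,1,0,0,0,0,1])

```text
time_s: 8.37
tool_pos: [0.5397, -0.2496, 0.0549]
tool_rot: [-3.14, -0.001, 1.422]
wrist_force: [0.4, 0.5, 0.1]
opening: 0.255
gripper_force: 14.0
```

Request:
play_rows(rows=[0,0,-0.1,0,1,0,0,-0.1,0,1,0,0,-0.1,0,1,0,0,0,0,1,0,0,0,0,1])

```text
time_s: 8.78
tool_pos: [0.5402, -0.2508, 0.0473]
tool_rot: [3.141, -0.0, 1.421]
wrist_force: [1.1, 1.1, -0.2]
opening: 0.259
gripper_force: 14.0
```

```bash
python3 - <<'E'
from h import *
s=manip.read_state();print(s["tool_pos"],s["tool_rot"],s["wrist_force"],s["torque"])
w=manip.capture("wrist");S=manip.capture("scene");cv2.imwrite("pics/v5.png",np.hstack([w[100:330,140:420],cv2.resize(S[200:275,205:300],None,fx=3.06,fy=3.06)]))
E
```

```text
[ 0.54024021 -0.25079668  0.04726239] [ 3.14064318e+00 -4.29277578e-05  1.42064473e+00] [ 1.12295426  1.09772173 -0.20834443] [ 0.26368547 -0.32917713  0.02697788]
```

View pics/v5.png

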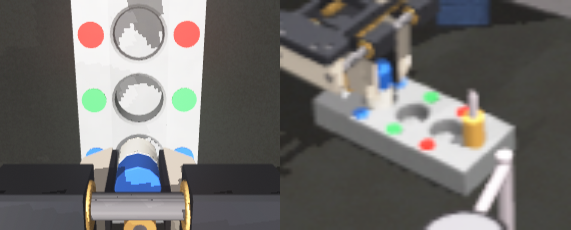

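The crops show the blue vial's bottom entering the pocket beside the blue dots, with green and red pockets free. The vertical force is nil, so I continue down.

Request:
play_rows(rows=[0,0,-0.07,0,1,0,0,-0.07,0,1,0,0,-0.07,0,1,0,0,-0.06,0,1,0,0,0,0,1])

```text
time_s: 9.3
tool_pos: [0.5402, -0.2513, 0.0396]
tool_rot: [3.14, 0.001, 1.421]
wrist_force: [0.5, 1.3, 5.6]
opening: 0.256
gripper_force: 14.0
```

Request:
play_rows(rows=[0,0,0,0,0.5,0,0,0,0,0.22,0,0,0,0,0.22,0,0,0.2,0,0.22,0,0,0.4,0,0.22])

```text
time_s: 9.72
tool_pos: [0.5387, -0.2505, 0.0559]
tool_rot: [-3.138, -0.001, 1.421]
wrist_force: [-0.3, -0.1, 0.0]
opening: 0.387
gripper_force: 0.0
```

Request:
play_rows(rows=[0,0,1,0,0.22,0,0,1,0,0.22,0,0,1,0,0.22,0,0,1,0,0.22,0,0.5,1,0,0.22])

```text
time_s: 10.13
tool_pos: [0.5396, -0.2378, 0.2095]
tool_rot: [3.14, 0.002, 1.419]
wrist_force: [0.4, 0.0, -0.1]
opening: 0.39
gripper_force: 0.0
```

```bash
cat > chk.py <<'E'
from h import *
S=manip.capture("scene");cs=manip.get_calibration("scene");T=manip.capture("top");ct=manip.get_calibration("top")
print(manip.read_state()["time_s"],manip.read_state()["tool_pos"])
P={"red":(.5506,-.1814),"green":(.5453,-.2165),"blue":(.5401,-.2520)}
for k,p in P.items():
    for im,c,n in((S,cs,"sc"),(T,ct,"top")):
        u=proj(c,[*p,.047]).astype(int);b=blobs(im,k,(u[0]-9,u[1]-9,u[0]+10,u[1]+10),110,50,12)
        print(k,n,"exp",np.round(u,1),b[:2])
cv2.imwrite("pics/chkS.png",S)
E
python3 chk.py
```

```text
10.2333 [ 0.54201357 -0.23586758  0.2137143 ]
red sc exp [258 236] []
red top exp [289 188] []
green sc exp [247 231] []
green top exp [299 190] []
blue sc exp [236 227] [(48, [236.6, 227.9])]
blue top exp [309 191] []
```

Request:
play_rows(rows=[0.07,0.5,0,-1,0.22,0.07,1,0,-1,0.22,0.07,1,0,-1,0.22,0.07,1,0,-1,0.22,0.07,1,0,-1,0.22])

```text
time_s: 10.65
tool_pos: [0.5499, -0.0998, 0.207]
tool_rot: [-3.141, 0.0, 1.016]
wrist_force: [0.5, 0.3, -0.3]
opening: 0.39
gripper_force: 0.0
```

Request:
play_rows(rows=[0.07,1,0,-1,0.22,0.07,1,0,-1,0.22,0.07,1,0,-1,0.22,0.07,1,0,-1,0.22,0.07,1,0,-1,0.22])

```text
time_s: 11.07
tool_pos: [0.5605, 0.0504, 0.2071]
tool_rot: [3.141, 0.0, 0.617]
wrist_force: [0.4, -0.6, -0.7]
opening: 0.391
gripper_force: 0.0
```

Request:
play_rows(rows=[0.07,1,0,-1,0.22,0.07,1,0,-1,0.22,0.07,1,0,-1,0.22,0.07,1,0,-1,0.22,0.07,1,0,-1,0.22])

```text
time_s: 11.48
tool_pos: [0.5711, 0.2004, 0.207]
tool_rot: [3.141, 0.0, 0.217]
wrist_force: [0.7, -0.3, -0.7]
opening: 0.387
gripper_force: 0.0
```

Request:
play_rows(rows=[0.05,1,0,-0.6,0.22,0.05,0.83,0,-0.6,0.22,0,0,0,0,0.22,0,0,0,0,0.22,0,0,0,0,0.22])

```text
time_s: 11.9
tool_pos: [0.5742, 0.2533, 0.2067]
tool_rot: [3.141, 0.001, 0.126]
wrist_force: [0.8, 0.2, -0.2]
opening: 0.389
gripper_force: 0.0
```

Request:
play_rows(rows=[0.06,0.02,-0.5,0,0.22,0,0,-0.8,0,0.22,0,0,-0.8,0,0.22,0,0,-0.5,0,0.22,0,0,-0.42,0,0.22])

```text
time_s: 12.32
tool_pos: [0.5757, 0.2525, 0.1147]
tool_rot: [3.141, 0.002, 0.123]
wrist_force: [-0.2, 0.3, 0.4]
opening: 0.391
gripper_force: 0.0
```

Request:
play_rows(rows=[0,0,0,0,0.22,0,0,0,0,1,0,0,0,0,1,0,0,0,0,1,0,0,0,0,1], newtons=10)

```text
time_s: 12.73
tool_pos: [0.5768, 0.2545, 0.1176]
tool_rot: [-3.142, -0.002, 0.125]
wrist_force: [0.3, -0.1, 1.6]
opening: 0.258
gripper_force: 10.0
```

Request:
play_rows(rows=[-0.056,-0.007,0.121,0,1,-0.056,-0.007,0.121,0,1,0,0,0,0,1,0.1,0.013,0.05,0,1,0.1,0.013,0.04,0,1])

```text
time_s: 13.15
tool_pos: [0.5778, 0.2548, 0.1262]
tool_rot: [3.141, 0.003, 0.125]
wrist_force: [-2.9, -1.7, 0.0]
opening: 0.26
gripper_force: 10.0
```

Request:
play_rows(rows=[0.1,0.013,0.03,0,1,0.1,0.013,0.02,0,1,0.1,0.013,0.01,0,1,0,0,0,0,1,0,0,0,0,1])

```text
time_s: 13.57
tool_pos: [0.5883, 0.2562, 0.1279]
tool_rot: [-3.142, -0.001, 0.125]
wrist_force: [-1.8, -1.6, 0.6]
opening: 0.255
gripper_force: 10.0
```

Request:
play_rows(rows=[0,0,0.3,0,1,0,0,0.6,0,1,0,0,0.7,0,1,0,0,0.8,0,1,0,0,0.6,0,1], newtons=14)

```text
time_s: 13.98
tool_pos: [0.5889, 0.2566, 0.2211]
tool_rot: [-3.141, -0.004, 0.125]
wrist_force: [0.9, 0.8, 0.1]
opening: 0.258
gripper_force: 14.0
```

```bash
cat > tilt.py <<'E'
# rows of the held vial's front line in the wrist view: body bottom, body/lid edge, lid top edge
from h import *
s=manip.read_state();p=np.array(s["tool_pos"]);y=s["tool_rot"][2];print(s["time_s"],p,s["tool_rot"],s["wrist_force"])
c=manip.get_calibration("wrist");im=manip.capture("wrist");ux=np.array([np.cos(y),np.sin(y),0])
g=im[225:292,276:280].astype(float).mean(1);d=np.abs(np.diff(g,axis=0)).sum(1)
print([(225+i,int(d[i])) for i in range(len(d)) if d[i]>45])
for t in (-10,-5,0,5,10):
    a=np.radians(t); ax=np.array([0,0,1])*np.cos(a)+ux*np.sin(a); f=ux*np.cos(a)-np.array([0,0,1])*np.sin(a)
    b=p+[0,0,.0025]-.0275*ax
    print(t,[round(float(proj(c,b+h*ax+.012*f)[1]),1) for h in (0,.024,.042)])
E
python3 tilt.py
```

```text
13.9833 [0.58890858 0.25658141 0.22108515] [-3.14076259 -0.0043648   0.12484984] [0.88714404 0.79043401 0.06700066]
[(237, 67), (238, 56), (252, 142), (253, 132), (265, 79), (266, 65), (290, 58)]
-10 [227.2, 250.0, 271.5]
-5 [230.0, 249.4, 267.9]
0 [233.0, 249.1, 264.5]
5 [236.2, 248.9, 261.1]
10 [239.6, 248.9, 257.9]
```

Request:
play_rows(rows=[-0.09,-0.5,0,1,1,-0.09,-1,0,1,1,-0.09,-1,0,1,1,-0.09,-1,0,1,1,-0.09,-1,0,1,1])

```text
time_s: 14.45
tool_pos: [0.5746, 0.1201, 0.2185]
tool_rot: [3.141, -0.002, 0.529]
wrist_force: [0.4, -0.9, -0.4]
opening: 0.256
gripper_force: 14.0
```

Request:
play_rows(rows=[-0.09,-1,0,1,1,-0.09,-1,0,1,1,-0.09,-1,0,1,1,-0.09,-1,0,1,1,-0.09,-1,0,1,1])

```text
time_s: 14.87
tool_pos: [0.5611, -0.0303, 0.2186]
tool_rot: [3.139, -0.001, 0.929]
wrist_force: [0.2, -0.0, -0.6]
opening: 0.263
gripper_force: 14.0
```

Request:
play_rows(rows=[-0.09,-1,0,1,1,-0.09,-1,0,1,1,-0.09,-1,0,1,1,-0.09,-1,0,1,1,-0.09,-1,0,1,1])

```text
time_s: 15.28
tool_pos: [0.5476, -0.1805, 0.2186]
tool_rot: [3.139, 0.0, 1.329]
wrist_force: [0.9, 0.3, -0.5]
opening: 0.256
gripper_force: 14.0
```

Request:
play_rows(rows=[-0.07,-0.8,0,0.6,1,0,-0.4,0,0.6,1,0,0,-0.5,0,1,0,0,-0.5,0,1,0,0,0,0,1])

```text
time_s: 15.7
tool_pos: [0.5443, -0.2148, 0.1856]
tool_rot: [-3.139, -0.001, 1.42]
wrist_force: [-0.8, -0.3, -1.3]
opening: 0.257
gripper_force: 14.0
```

Request:
play_rows(rows=[0.017,0.017,-0.5,0,1,0,0,-1,0,1,0,0,-1,0,1,0,0,-1,0,1,0,0,-0.5,0,1])

```text
time_s: 16.12
tool_pos: [0.545, -0.2136, 0.0656]
tool_rot: [-3.139, -0.001, 1.421]
wrist_force: [-0.1, 0.5, -0.8]
opening: 0.257
gripper_force: 14.0
```

Request:
play_rows(rows=[0,0,-0.3,0,1,0,0,-0.1,0,1,0,0,-0.1,0,1,0,0,-0.1,0,1,0,0,0,0,1])

```text
time_s: 16.53
tool_pos: [0.5463, -0.2146, 0.0509]
tool_rot: [3.14, 0.001, 1.421]
wrist_force: [-0.1, 0.5, -0.3]
opening: 0.258
gripper_force: 14.0
```

Free of contact inside the pocket; continue down.

Request:
play_rows(rows=[0,0,-0.1,0,1,0,0,-0.1,0,1,0,0,-0.1,0,1,0,0,-0.07,0,1,0,0,0,0,1])

```text
time_s: 16.95
tool_pos: [0.5461, -0.2149, 0.0397]
tool_rot: [3.14, 0.001, 1.421]
wrist_force: [-1.2, -0.5, 4.1]
opening: 0.259
gripper_force: 14.0
```

Request:
play_rows(rows=[0,0,0,0,0.5,0,0,0,0,0.22,0,0,0,0,0.22,0,0,0.2,0,0.22,0,0,0.47,0,0.22])

```text
time_s: 17.37
tool_pos: [0.5445, -0.2136, 0.0577]
tool_rot: [-3.138, -0.001, 1.421]
wrist_force: [-0.4, -0.4, 0.0]
opening: 0.387
gripper_force: 0.0
```

Request:
play_rows(rows=[0,0,1,0,0.22,0,0,1,0,0.22,0,0,1,0,0.22,0,0,1,0,0.22,0,0,1,0,0.22])

```text
time_s: 17.78
tool_pos: [0.5455, -0.2141, 0.2108]
tool_rot: [3.142, -0.0, 1.421]
wrist_force: [1.0, -0.4, 0.3]
opening: 0.392
gripper_force: 0.0
```

```bash
python3 chk.py
```

```text
17.8833 [ 0.54797769 -0.21539888  0.21497162]
red sc exp [258 236] []
red top exp [289 188] []
green sc exp [247 231] [(92, [248.0, 231.0])]
green top exp [299 190] []
blue sc exp [236 227] [(48, [236.6, 227.9])]
blue top exp [309 191] [(17, [311.5, 191.4])]
```

Request:
play_rows(rows=[0.05,0.5,0,-1,0.22,0.05,1,0,-1,0.22,0.05,1,0,-1,0.22,0.05,1,0,-1,0.22,0.05,1,0,-1,0.22])

```text
time_s: 18.3
tool_pos: [0.5527, -0.078, 0.2084]
tool_rot: [-3.14, 0.0, 1.016]
wrist_force: [0.8, 0.4, 0.7]
opening: 0.39
gripper_force: 0.0
```

Request:
play_rows(rows=[0.05,1,0,-1,0.22,0.05,1,0,-1,0.22,0.05,1,0,-1,0.22,0.05,1,0,-1,0.22,0.05,1,0,-1,0.22])

```text
time_s: 18.72
tool_pos: [0.5602, 0.0722, 0.2085]
tool_rot: [-3.141, 0.001, 0.617]
wrist_force: [0.8, -0.3, -0.9]
opening: 0.39
gripper_force: 0.0
```

Request:
play_rows(rows=[0.05,1,0,-1,0.22,0.05,1,0,-1,0.22,0.05,1,0,-1,0.22,0.05,1,0,-1,0.22,0.05,1,0,-1,0.22])

```text
time_s: 19.13
tool_pos: [0.5677, 0.2222, 0.2084]
tool_rot: [3.141, 0.001, 0.217]
wrist_force: [0.7, -0.5, -0.3]
opening: 0.39
gripper_force: 0.0
```

Request:
play_rows(rows=[0.01,1,0,-0.6,0.22,0,1,0,-0.6,0.22,0,0.6,0,0,0.22,0,0.3,0,0,0.22,0,0,0,0,0.22])

```text
time_s: 19.55
tool_pos: [0.5679, 0.3093, 0.2081]
tool_rot: [3.141, 0.001, 0.128]
wrist_force: [0.3, -0.3, -0.3]
opening: 0.387
gripper_force: 0.0
```

Request:
play_rows(rows=[0,0,0,0,0.22,0,0,0,0,0.22,0,0,0,0,0.22,0,0,0,0,0.22,0,0,0,0,0.22])

```text
time_s: 19.97
tool_pos: [0.5688, 0.3067, 0.2093]
tool_rot: [3.141, -0.0, 0.124]
wrist_force: [-0.2, -0.2, 0.0]
opening: 0.394
gripper_force: 0.0
```

Request:
play_rows(rows=[0.01,0.03,-0.5,0,0.22,0,0,-0.8,0,0.22,0,0,-0.8,0,0.22,0,0,-0.5,0,0.22,0,0,-0.5,0,0.22])

```text
time_s: 20.38
tool_pos: [0.5686, 0.3079, 0.1148]
tool_rot: [3.141, 0.001, 0.124]
wrist_force: [0.8, 0.5, 0.4]
opening: 0.391
gripper_force: 0.0
```

Request:
play_rows(rows=[0,0,0,0,0.22,0,0,0,0,1,0,0,0,0,1,0,0,0,0,1,0,0,0,0,1], newtons=10)

```text
time_s: 20.8
tool_pos: [0.5695, 0.3086, 0.1174]
tool_rot: [-3.141, -0.002, 0.125]
wrist_force: [0.1, -0.7, 1.4]
opening: 0.258
gripper_force: 10.0
```

Request:
play_rows(rows=[-0.056,-0.007,0.121,0,1,-0.056,-0.007,0.121,0,1,0,0,0,0,1,0.1,0.013,0.05,0,1,0.1,0.013,0.04,0,1])

```text
time_s: 21.22
tool_pos: [0.5704, 0.3085, 0.1259]
tool_rot: [3.141, 0.003, 0.125]
wrist_force: [-3.9, -2.9, 0.8]
opening: 0.257
gripper_force: 10.0
```

Request:
play_rows(rows=[0.1,0.013,0.03,0,1,0.1,0.013,0.02,0,1,0.1,0.013,0.01,0,1,0,0,0,0,1,0,0,0,0,1])

```text
time_s: 21.63
tool_pos: [0.5809, 0.3101, 0.1276]
tool_rot: [3.142, -0.0, 0.125]
wrist_force: [-1.3, -2.3, -0.7]
opening: 0.26
gripper_force: 10.0
```

Request:
play_rows(rows=[0,0,0.3,0,1,0,0,0.6,0,1,0,0,0.7,0,1,0,0,0.8,0,1,0,0,0.6,0,1], newtons=14)

```text
time_s: 22.05
tool_pos: [0.5815, 0.3109, 0.2209]
tool_rot: [-3.14, -0.004, 0.125]
wrist_force: [0.8, 1.4, -1.2]
opening: 0.257
gripper_force: 14.0
```

```bash
python3 tilt.py
```

```text
22.05 [0.58147054 0.31087362 0.22091331] [-3.13999694 -0.00444942  0.12497171] [ 0.83610137  1.44349661 -1.18044517]
[(237, 84), (252, 117), (253, 158), (266, 75), (290, 46)]
-10 [227.2, 250.0, 271.5]
-5 [230.0, 249.5, 268.0]
0 [233.0, 249.1, 264.5]
5 [236.2, 248.9, 261.1]
10 [239.6, 248.9, 257.9]
```

Request:
play_rows(rows=[-0.06,-0.5,0,1,1,-0.06,-1,0,1,1,-0.06,-1,0,1,1,-0.06,-1,0,1,1,-0.06,-1,0,1,1])

```text
time_s: 22.52
tool_pos: [0.5718, 0.1743, 0.2183]
tool_rot: [3.141, -0.002, 0.529]
wrist_force: [0.6, 0.2, -0.2]
opening: 0.259
gripper_force: 14.0
```

Request:
play_rows(rows=[-0.06,-1,0,1,1,-0.06,-1,0,1,1,-0.06,-1,0,1,1,-0.06,-1,0,1,1,-0.06,-1,0,1,1])

```text
time_s: 22.93
tool_pos: [0.5629, 0.0239, 0.2184]
tool_rot: [3.14, -0.002, 0.929]
wrist_force: [0.2, 0.9, 0.9]
opening: 0.255
gripper_force: 14.0
```

Request:
play_rows(rows=[-0.06,-1,0,1,1,-0.06,-1,0,1,1,-0.06,-1,0,1,1,-0.06,-1,0,1,1,-0.06,-1,0,1,1])

```text
time_s: 23.35
tool_pos: [0.554, -0.1264, 0.2184]
tool_rot: [3.139, -0.0, 1.329]
wrist_force: [0.7, -0.1, 0.3]
opening: 0.254
gripper_force: 14.0
```

Request:
play_rows(rows=[-0.06,-0.9,0,0.6,1,-0.03,-0.6,0,0.6,1,0,-0.31,-0.5,0,1,0,0,-0.5,0,1,0,0,0,0,1])

```text
time_s: 23.77
tool_pos: [0.5499, -0.1795, 0.1854]
tool_rot: [-3.139, -0.001, 1.419]
wrist_force: [0.0, -0.1, -0.3]
opening: 0.259
gripper_force: 14.0
```

Request:
play_rows(rows=[0,0,0,0,1,0,0,0,0,1,0,0,0,0,1,0,0,0,0,1,0,0,0,0,1])

```text
time_s: 24.18
tool_pos: [0.5512, -0.179, 0.1886]
tool_rot: [3.14, 0.0, 1.421]
wrist_force: [0.2, -0.3, -0.3]
opening: 0.26
gripper_force: 14.0
```

On target. Descending.

Request:
play_rows(rows=[0,0,-0.5,0,1,0,0,-1,0,1,0,0,-1,0,1,0,0,-1,0,1,0,0,-0.5,0,1])

```text
time_s: 24.6
tool_pos: [0.5493, -0.1783, 0.0648]
tool_rot: [-3.138, -0.001, 1.421]
wrist_force: [-0.5, 0.3, -0.2]
opening: 0.255
gripper_force: 14.0
```

Request:
play_rows(rows=[0,0,-0.3,0,1,0,0,-0.1,0,1,0,0,-0.1,0,1,0,0,-0.1,0,1,0,0,0,0,1])

```text
time_s: 25.02
tool_pos: [0.5513, -0.1794, 0.0505]
tool_rot: [3.14, 0.0, 1.421]
wrist_force: [-1.0, 0.5, -0.2]
opening: 0.256
gripper_force: 14.0
```

Request:
play_rows(rows=[0,0,-0.1,0,1,0,0,-0.1,0,1,0,0,-0.1,0,1,0,0,-0.07,0,1,0,0,0,0,1])

```text
time_s: 25.43
tool_pos: [0.5511, -0.1797, 0.0394]
tool_rot: [3.14, 0.001, 1.421]
wrist_force: [-0.9, -0.7, 3.7]
opening: 0.255
gripper_force: 14.0
```

Request:
play_rows(rows=[0,0,0,0,0.5,0,0,0,0,0.22,0,0,0,0,0.22,0,0,0.2,0,0.22,0,0,0.47,0,0.22])

```text
time_s: 25.85
tool_pos: [0.5495, -0.1786, 0.0574]
tool_rot: [-3.138, -0.001, 1.421]
wrist_force: [-0.1, -0.4, -0.1]
opening: 0.386
gripper_force: 0.0
```

Request:
play_rows(rows=[0,0,1,0,0.22,0,0,1,0,0.22,0,0,1,0,0.22,0,0,1,0,0.22,0,0,1,0,0.22])

```text
time_s: 26.27
tool_pos: [0.5505, -0.179, 0.2106]
tool_rot: [3.142, -0.0, 1.421]
wrist_force: [0.7, -0.6, -0.0]
opening: 0.386
gripper_force: 0.0
```

Request:
play_rows(rows=[-0.35,0.32,0.2,-1,0.22,-0.35,0.32,0.2,-1,0.22,-0.35,0.32,0.2,-1,0.22,-0.35,0.32,0.2,-1,0.22,-0.35,0.32,0.2,-1,0.22])

```text
time_s: 26.68
tool_pos: [0.4976, -0.1306, 0.2393]
tool_rot: [3.142, -0.0, 1.017]
wrist_force: [-0.4, 0.6, -0.2]
opening: 0.391
gripper_force: 0.0
```

Request:
play_rows(rows=[-0.35,0.32,0,-1,0.22,-0.35,0.32,0,-1,0.22,-0.35,0.32,0,-1,0.22,-0.35,0.32,0,-1,0.22,-0.35,0.32,0,-1,0.22])

```text
time_s: 27.1
tool_pos: [0.4451, -0.0826, 0.2391]
tool_rot: [3.141, -0.0, 0.617]
wrist_force: [-0.1, 0.3, -0.1]
opening: 0.391
gripper_force: 0.0
```

Request:
play_rows(rows=[-0.35,0.32,0,-1,0.22,-0.35,0.32,0,-1,0.22,-0.35,0.32,0,-1,0.22,-0.35,0.32,0,-1,0.22,-0.35,0.32,0,-1,0.22])

```text
time_s: 27.52
tool_pos: [0.3926, -0.0347, 0.2391]
tool_rot: [3.142, -0.0, 0.217]
wrist_force: [0.4, -0.1, 0.2]
opening: 0.393
gripper_force: 0.0
```

Request:
play_rows(rows=[-0.35,0.32,0,-1,0.22,-0.35,0.32,0,-1,0.22,-0.35,0.32,0,-1,0.22,0,0,0,-0.5,0.22,0,0,0,0,0.22])

```text
time_s: 27.93
tool_pos: [0.3613, -0.0059, 0.2392]
tool_rot: [3.141, -0.001, -0.06]
wrist_force: [0.5, -0.1, 0.9]
opening: 0.39
gripper_force: 0.0
```

```bash
python3 - <<'E'
from h import *
s=manip.read_state();print(s["time_s"],s["tool_pos"],s["tool_rot"])
c=manip.get_calibration("wrist");im=manip.capture("wrist");cv2.imwrite("pics/w6.png",im)
E
python3 chk.py
python3 - <<'E'
import cv2,numpy as np
a=cv2.imread("pics/w6.png");b=cv2.imread("pics/chkS.png")
b=cv2.resize(b[195:265,200:300],(240,168),interpolation=cv2.INTER_CUBIC);o=np.zeros((420,800,3),np.uint8);o[:,:560]=a;o[:168,560:]=b;cv2.imwrite("pics/v6.png",o)
E
```

```text
27.9333 [ 0.36131832 -0.00592055  0.23922839] [ 3.14145631e+00 -6.79272548e-04 -5.96679742e-02]
28.0833 [ 0.36199979 -0.00652337  0.23900704]
red sc exp [258 236] [(95, [258.7, 236.1])]
red top exp [289 188] [(58, [288.7, 188.1])]
green sc exp [247 231] [(89, [247.8, 230.9])]
green top exp [299 190] [(50, [299.1, 189.2])]
blue sc exp [236 227] [(62, [237.5, 226.9])]
blue top exp [309 191] [(57, [309.8, 190.3])]
```

View pics/v6.png

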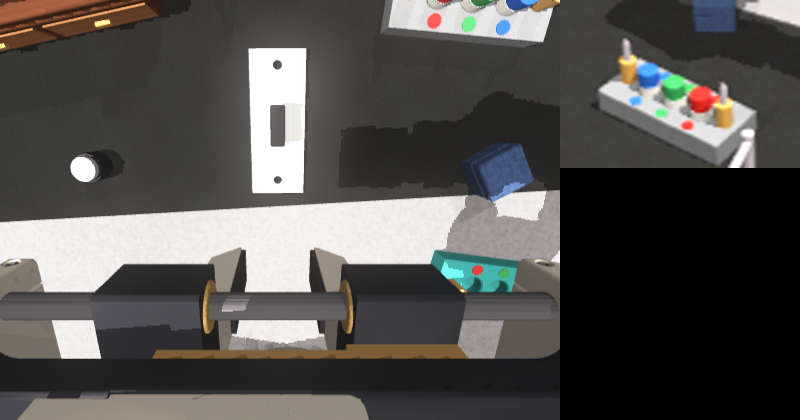

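The left part shows the cover at (278,120) with holes at (277,65) and (278,180), and its grip bar at (278,125). The inset shows blue, green and red vials all standing in their pockets at equal height.

```bash
python3 - <<'E'
from h import *
c=manip.get_calibration("wrist");im=cv2.imread("pics/w6.png");g=cv2.cvtColor(im,cv2.COLOR_BGR2GRAY)
H=[]
for (x,y) in ((277,65),(278,180)):
    w=g[y-10:y+11,x-10:x+11];m=(w<150).astype(np.uint8);n,l,st,ce=cv2.connectedComponentsWithStats(m)
    i=1+np.argmin([np.hypot(*(q-10)) for q in ce[1:]]);u=ce[i]+[x-10,y-10];H.append(onz(c,u,.007)[:2]);print(u,st[i,4],H[-1])
d=H[0]-H[1];m=(H[0]+H[1])/2;print("cover",m,np.linalg.norm(d),"yaw",np.arctan2(d[1],d[0]))
# plate outline
b=(g[40:200,235:320]>215).astype(np.uint8);n,l,st,ce=cv2.connectedComponentsWithStats(b);i=1+np.argmax(st[1:,4])
P=np.argwhere(l==i)[:,::-1]+[235,40];q=np.array([onz(c,p,.008)[:2] for p in cv2.boxPoints(cv2.minAreaRect(P.astype(np.float32)))]);print(q.mean(0),np.round(q,4).tolist())
# carrier from w4 with its camera pose rebuilt relative to the tool (rigid)
s=manip.read_state();y1=s["tool_rot"][2];p1=np.array(s["tool_pos"]);rz=lambda a:np.array([[np.cos(a),-np.sin(a),0],[np.sin(a),np.cos(a),0],[0,0,1]])
Q=rz(1.419-y1);p0=np.array([.54438827,-.28953618,.22739002]);c4=dict(c);R=np.array(c["R"]);t=np.array(c["t"]).ravel();c4["R"]=R@Q.T;c4["t"]=t+R@(p1-Q.T@p0)
w=cv2.imread("pics/w4.png")
for u in ((243.9,88.3),(292.4,87.9),(245.3,123.8),(292.1,123.4)): print(np.round(onz(c4,u,.028),4))
hs=cv2.cvtColor(w[60:185,225:310],cv2.COLOR_BGR2HSV)
for k in ("blue",):
    for lo in (60,): 
        m=cv2.inRange(hs,(95,lo,60),(130,255,255));n,l,st,ce=cv2.connectedComponentsWithStats(m)
        for i in range(1,n):
            if st[i,4]>15:u=ce[i]+[225,60];print("b",st[i,4],u,np.round(onz(c4,u,.028),4))
m=(hs[...,1]<40)&(hs[...,2]>120)
g4=cv2.cvtColor(w[30:205,225:310],cv2.COLOR_BGR2GRAY);n,l,st,ce=cv2.connectedComponentsWithStats((g4>120).astype(np.uint8));i=1+np.argmax(st[1:,4]);P=np.argwhere(l==i)[:,::-1]+[225,30]
hull=cv2.approxPolyDP(cv2.convexHull(P.astype(np.int32)),4,True)[:,0];print([(h.tolist(),np.round(onz(c4,h,.028)[:2],4).tolist()) for h in hull])
E
```

```text
[277.          64.42622951] 61 [ 0.4974304  -0.01496535]
[277.30232558 179.3255814 ] 43 [ 0.36636978 -0.00759894]
cover [ 0.43190009 -0.01128214] 0.13126747401141273 yaw -0.056147066382774155
[ 0.43211757 -0.01110955] [[0.5157, 0.0151], [0.5121, -0.0469], [0.3483, -0.0416], [0.3525, 0.0291]]
[ 0.5268 -0.1777  0.028 ]
[ 0.5773 -0.185   0.028 ]
[ 0.5217 -0.2132  0.028 ]
[ 0.5721 -0.2206  0.028 ]
b 126 [292.11904762 156.72222222] [ 0.5671 -0.2561  0.028 ]
b 119 [246.54621849 157.31092437] [ 0.5165 -0.249   0.028 ]
[([302, 39], [0.5933, -0.141]), ([300, 195], [0.5701, -0.3013]), ([240, 197], [0.5007, -0.293]), ([233, 39], [0.5245, -0.1304])]
```

Request:
play_rows(rows=[0.8,-0.05,-0.3,0.05,0.22,0.8,-0.05,-0.3,0,0.22,0.72,-0.05,-0.3,0,0.22,0,0,-1,0,0.22,0,0,-1,0,0.22])

```text
time_s: 28.5
tool_pos: [0.4334, -0.0115, 0.1513]
tool_rot: [3.141, -0.003, -0.054]
wrist_force: [0.1, -0.3, -0.4]
opening: 0.39
gripper_force: 0.0
```

Request:
play_rows(rows=[0,0,-1,0,0.22,0,0,-1,0,0.22,0,0,-1,0,0.22,0,0,-0.6,0,0.22,0,0,-0.3,0,0.22])

```text
time_s: 28.92
tool_pos: [0.4302, -0.0109, 0.0324]
tool_rot: [-3.141, 0.004, -0.055]
wrist_force: [-0.3, -0.1, 0.2]
opening: 0.386
gripper_force: 0.0
```

Request:
play_rows(rows=[0,0,-0.3,0,0.22,0,0,-0.17,0,0.22,0,0,0,0,0.22,0,0,0,0,0.22,0,0,0,0,0.22])

```text
time_s: 29.33
tool_pos: [0.4321, -0.0111, 0.0216]
tool_rot: [3.141, -0.002, -0.055]
wrist_force: [0.5, -0.1, 0.1]
opening: 0.391
gripper_force: 0.0
```

```bash
python3 - <<'E'
from h import *
s=manip.read_state();print(s["time_s"],s["tool_pos"],s["tool_rot"],s["wrist_force"])
c=manip.get_calibration("wrist");im=manip.capture("wrist");cv2.imwrite("pics/w7.png",im)
p=np.array(s["tool_pos"]);y=-.056;ux=np.array([np.cos(y),np.sin(y),0])
u=proj(c,[.4315+.066*np.cos(y),-.011+.066*np.sin(y),.008]);print("exp far hole",u)
x,yy=u.astype(int);g=cv2.cvtColor(im,cv2.COLOR_BGR2GRAY);w=g[yy-28:yy+28,x-28:x+28];m=(w<140).astype(np.uint8)
n,l,st,ce=cv2.connectedComponentsWithStats(m)
for i in range(1,n):
    q=ce[i]+[x-28,yy-28];print(st[i].tolist(),q,onz(c,q,.008)[:2])
E
```

```text
29.3333 [ 0.43212243 -0.01105953  0.02156267] [ 3.14121815e+00 -1.91396643e-03 -5.51056269e-02] [ 0.455048   -0.07162921  0.14375041]
exp far hole [276.18403547 144.50848308]
[18, 19, 20, 20, 306] [275.41176471 144.76797386] [ 0.49728733 -0.01428702]
```

Request:
play_rows(rows=[0,0,0,0,1,0,0,0,0,1,0,0,0,0,1,0,0,0,0,1,0,0,0,0,1], newtons=35)

```text
time_s: 29.8
tool_pos: [0.4315, -0.0109, 0.021]
tool_rot: [3.141, -0.0, -0.055]
wrist_force: [-0.4, 1.1, 3.7]
opening: 0.17
gripper_force: 35.0
```

Request:
play_rows(rows=[0,0,0.2,0,1,0,0,0.4,0,1,0,0,0.6,0,1,0,0,0.7,0,1,0,0,0.7,0,1])

```text
time_s: 30.22
tool_pos: [0.4307, -0.0108, 0.0995]
tool_rot: [-3.141, 0.002, -0.055]
wrist_force: [0.6, 1.2, -1.8]
opening: 0.173
gripper_force: 35.0
```

Request:
play_rows(rows=[0,0,0.8,0,1,0,0,0.6,0,1,0,0,0.4,0,1,0,0,0.2,0,1,0,0,0,0,1])

```text
time_s: 30.63
tool_pos: [0.4318, -0.011, 0.1598]
tool_rot: [3.141, -0.002, -0.055]
wrist_force: [0.2, 0.2, -2.0]
opening: 0.174
gripper_force: 35.0
```

```bash
cat > hole.py <<'E'
from h import *
s=manip.read_state();print(s["time_s"],s["tool_pos"],s["tool_rot"],s["wrist_force"],s["opening"],s["gripper_force"])
c=manip.get_calibration("wrist");im=manip.capture("wrist");cv2.imwrite("pics/w8.png",im)
p=np.array(s["tool_pos"]);y=s["tool_rot"][2];ux=np.array([np.cos(y),np.sin(y)]);uy=np.array([-np.sin(y),np.cos(y)])
z=p[2]-.0213+.008;u=proj(c,[*(p[:2]+.066*ux),z]);x,yy=u.astype(int);g=cv2.cvtColor(im,cv2.COLOR_BGR2GRAY);w=g[yy-28:yy+28,x-28:x+28]
n,l,st,ce=cv2.connectedComponentsWithStats((w<140).astype(np.uint8))
for i in range(1,n):
    if st[i,4]>60:
        q=ce[i]+[x-28,yy-28];h=onz(c,q,z)[:2]-p[:2];print(u,st[i].tolist(),q,"hole in tool axes",h@ux,h@uy)
E
python3 hole.py
```

```text
30.6333 [ 0.43181186 -0.01099073  0.15982945] [ 3.14114828e+00 -2.18543327e-03 -5.51338542e-02] [ 0.24734607  0.21365919 -2.04614162] 0.1744238552040565 34.9996554851532
[276.08436565 143.36301868] [20, 19, 20, 20, 298] [277.23825503 143.78187919] hole in tool axes 0.0657874538065043 -0.000596047885128948
```

Request:
play_rows(rows=[0.2,-0.36,0,1,1,0.2,-0.36,0,1,1,0.2,-0.36,0,1,1,0.2,-0.36,0,1,1,0.2,-0.36,0,1,1])

```text
time_s: 31.1
tool_pos: [0.4608, -0.0652, 0.1573]
tool_rot: [-3.14, 0.002, 0.349]
wrist_force: [-0.3, 0.5, -2.0]
opening: 0.174
gripper_force: 35.0
```

Request:
play_rows(rows=[0.2,-0.36,0,1,1,0.2,-0.36,0,1,1,0.2,-0.36,0,1,1,0.2,-0.36,0,1,1,0.2,-0.36,0,1,1])

```text
time_s: 31.52
tool_pos: [0.4908, -0.1192, 0.1571]
tool_rot: [-3.139, 0.001, 0.749]
wrist_force: [0.3, 0.5, -0.9]
opening: 0.173
gripper_force: 35.0
```

Request:
play_rows(rows=[0.2,-0.36,0,1,1,0.2,-0.36,0,1,1,0.2,-0.36,0,1,1,0.2,-0.36,0,1,1,0.2,-0.36,0,1,1])

```text
time_s: 31.93
tool_pos: [0.5209, -0.1731, 0.1569]
tool_rot: [-3.138, -0.0, 1.149]
wrist_force: [1.0, 0.1, -2.5]
opening: 0.175
gripper_force: 35.0
```

Request:
play_rows(rows=[0.2,-0.37,0,1,1,0.2,-0.37,0,1,1,0.2,-0.36,0,1,1,0.19,-0.36,0,0.54,1,0,0,0,0,1])

```text
time_s: 32.35
tool_pos: [0.5452, -0.2182, 0.1568]
tool_rot: [-3.14, -0.0, 1.428]
wrist_force: [-1.4, -0.1, -2.7]
opening: 0.168
gripper_force: 35.0
```

Request:
play_rows(rows=[0,0,-0.5,0,1,0,0,-0.5,0,1,0,0,-0.4,0,1,0,0,-0.2,0,1,0,0,0,0,1])

```text
time_s: 32.77
tool_pos: [0.5436, -0.2156, 0.1084]
tool_rot: [-3.137, -0.002, 1.427]
wrist_force: [-0.2, 0.8, -1.9]
opening: 0.174
gripper_force: 35.0
```

Request:
play_rows(rows=[0,0,0,0,1,0,0,0,0,1,0,0,0,0,1,0,0,0,0,1,0,0,0,0,1])

```text
time_s: 33.18
tool_pos: [0.5453, -0.2168, 0.1113]
tool_rot: [3.141, 0.0, 1.428]
wrist_force: [-0.2, 0.2, -2.9]
opening: 0.175
gripper_force: 35.0
```

```bash
python3 hole.py; python3 - <<'E'
import cv2,numpy as np
a=cv2.imread("pics/w8.png");cv2.imwrite("pics/v8.png",np.hstack([a[40:340,200:360],cv2.resize(a[110:180,240:316],None,fx=4.28,fy=4.28,interpolation=cv2.INTER_CUBIC)[:300]]))
E
```

```text
33.1833 [ 0.54528342 -0.21677255  0.11126339] [3.14063862e+00 3.02502323e-04 1.42790413e+00] [-0.15140802  0.22426175 -2.8562625 ] 0.17515434733876717 34.999603629112244
[279.00418551 143.5023872 ] [17, 19, 19, 20, 268] [277.39552239 143.76119403] hole in tool axes 0.06586978685389562 0.0008308720612638348
```

View pics/v8.png

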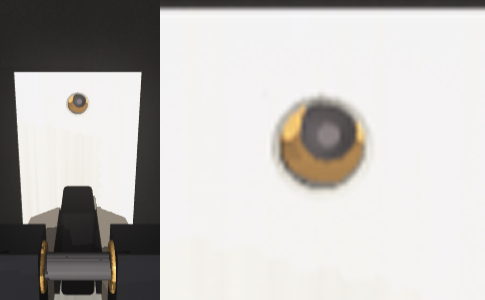

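Through the hole, the pin tip shows at (327,133) in the enlargement against the hole's centre (321,142), i.e. original pixels (279.0,141.1) and (277.4,143.6).

```bash
python3 - <<'E'
from h import *
c=manip.get_calibration("wrist");im=cv2.imread("pics/w8.png");s=manip.read_state();z=s["tool_pos"][2]-.0213
print(s["tool_pos"],[ (r,im[r,271:288].mean(1).astype(int).tolist()) for r in range(134,150)])
pin=onz(c,(279.0,141.1),.082)[:2];h=onz(c,(277.4,143.7),z+.008)[:2];d=pin-h;y=1.428
print("pin",pin,"hole",h,"shift",d,"tool axes",d@[np.cos(y),np.sin(y)],d@[-np.sin(y),np.cos(y)])
print("hole seat implied",pin-.066*np.array([np.cos(y),np.sin(y)]))
E
```

```text
[ 0.54524594 -0.21676588  0.111174  ] [(134, [196, 172, 175, 152, 126, 113, 103, 117, 120, 135, 144, 167, 194, 217, 236, 243, 243]), (135, [173, 178, 174, 113, 82, 82, 83, 84, 83, 83, 95, 124, 161, 189, 211, 236, 243]), (136, [182, 183, 142, 84, 86, 87, 87, 87, 86, 85, 83, 83, 110, 156, 195, 214, 237]), (137, [185, 183, 109, 88, 89, 91, 89, 91, 88, 87, 85, 83, 81, 98, 170, 199, 218]), (138, [185, 182, 100, 92, 93, 95, 94, 104, 101, 93, 85, 83, 80, 80, 125, 199, 205]), (139, [184, 171, 89, 94, 98, 98, 107, 124, 123, 117, 98, 82, 79, 77, 99, 195, 205]), (140, [183, 149, 91, 96, 100, 104, 126, 132, 133, 133, 120, 82, 79, 76, 85, 181, 204]), (141, [161, 126, 92, 95, 100, 107, 134, 133, 133, 133, 130, 80, 77, 75, 90, 182, 191]), (142, [126, 119, 91, 95, 99, 106, 130, 134, 134, 133, 122, 78, 75, 75, 91, 167, 182]), (143, [120, 124, 100, 94, 97, 101, 113, 129, 128, 121, 98, 76, 74, 75, 100, 127, 158]), (144, [115, 126, 117, 96, 95, 96, 97, 108, 107, 96, 81, 75, 75, 88, 120, 127, 141]), (145, [116, 122, 128, 115, 95, 94, 93, 89, 88, 82, 80, 77, 91, 117, 128, 130, 154]), (146, [117, 118, 129, 128, 115, 95, 92, 87, 85, 81, 84, 91, 118, 130, 130, 130, 156]), (147, [124, 124, 129, 130, 129, 115, 114, 104, 103, 110, 112, 117, 129, 129, 130, 134, 185]), (148, [128, 128, 129, 128, 128, 129, 128, 123, 123, 129, 129, 129, 129, 129, 131, 151, 222]), (149, [124, 127, 127, 126, 127, 126, 127, 127, 127, 128, 128, 127, 128, 128, 137, 195, 231])]
pin [ 0.55471653 -0.15142058] hole [ 0.55378264 -0.15140188] shift [ 9.33888614e-04 -1.86930853e-05] tool axes 0.0001144002947677235 -0.0009270436596323687
hole seat implied [ 0.54532396 -0.21674882]
```

Request:
play_rows(rows=[0.017,0,-0.08,-0.075,1,0,0,-0.1,0,1,0,0,-0.1,0,1,0,0,-0.1,0,1,0,0,0,0,1])

```text
time_s: 33.65
tool_pos: [0.5451, -0.2164, 0.0983]
tool_rot: [-3.14, -0.001, 1.422]
wrist_force: [-0.1, -1.3, -2.5]
opening: 0.172
gripper_force: 35.0
```

Request:
play_rows(rows=[0,0,-0.06,0,1,0,0,-0.06,0,1,0,0,-0.06,0,1,0,0,0,0,1,0,0,0,0,1])

```text
time_s: 34.07
tool_pos: [0.5456, -0.2167, 0.0938]
tool_rot: [-3.142, -0.0, 1.422]
wrist_force: [0.1, 0.3, -2.3]
opening: 0.169
gripper_force: 35.0
```

Both pins are in the holes with no contact force. Lowering on.

Request:
play_rows(rows=[0,0,-0.1,0,1,0,0,-0.1,0,1,0,0,-0.1,0,1,0,0,-0.1,0,1,0,0,0,0,1])

```text
time_s: 34.48
tool_pos: [0.5452, -0.2165, 0.081]
tool_rot: [-3.14, -0.0, 1.422]
wrist_force: [-0.4, -1.3, -2.1]
opening: 0.171
gripper_force: 35.0
```

Request:
play_rows(rows=[0,0,-0.03,0,1,0,0,-0.03,0,1,0,0,-0.03,0,1,0,0,0,0,1,0,0,0,0,1])

```text
time_s: 34.9
tool_pos: [0.5456, -0.2167, 0.0792]
tool_rot: [3.141, 0.0, 1.422]
wrist_force: [-0.5, 0.1, -1.5]
opening: 0.175
gripper_force: 35.0
```

Request:
play_rows(rows=[0,0,-0.03,0,1,0,0,-0.03,0,1,0,0,0,0,1,0,0,0,0,1,0,0,0,0,1])

```text
time_s: 35.32
tool_pos: [0.5456, -0.2167, 0.0774]
tool_rot: [3.141, -0.0, 1.422]
wrist_force: [-0.8, -0.6, -2.5]
opening: 0.17
gripper_force: 35.0
```

Request:
play_rows(rows=[0,0,-0.025,0,1,0,0,0,0,1,0,0,0,0,1,0,0,0,0,1,0,0,0,0,1])

```text
time_s: 35.73
tool_pos: [0.5457, -0.2168, 0.077]
tool_rot: [3.141, 0.0, 1.422]
wrist_force: [-0.9, 0.4, 2.9]
opening: 0.169
gripper_force: 35.0
```

Contact on the shoulders (about 5 N). Release and lift clear.

Request:
play_rows(rows=[0,0,0,0,0.5,0,0,0,0,0.4,0,0,0,0,0.22,0,0,0,0,0.22,0,0,0.2,0,0.22])

```text
time_s: 36.15
tool_pos: [0.5449, -0.2164, 0.0817]
tool_rot: [-3.14, -0.001, 1.422]
wrist_force: [-0.8, 0.2, -0.8]
opening: 0.383
gripper_force: 0.0
```

Request:
play_rows(rows=[0,0,0.5,0,0.22,0,0,1,0,0.22,0,0,1,0,0.22,0,0,1,0,0.22,0,0,1,0,0.22])

```text
time_s: 36.57
tool_pos: [0.5454, -0.2166, 0.2196]
tool_rot: [3.141, 0.0, 1.422]
wrist_force: [0.4, -0.5, -1.0]
opening: 0.389
gripper_force: 0.0
```

Request:
play_rows(rows=[-0.5,0.8,0,0,0.22,-1,1,0,0,0.22,-1,1,0,0,0.22,-1,1,0,0,0.22,0,0,0,0,0.22])

```text
time_s: 36.98
tool_pos: [0.4359, -0.0993, 0.2171]
tool_rot: [-3.135, -0.003, 1.424]
wrist_force: [0.5, 0.6, -0.0]
opening: 0.394
gripper_force: 0.0
```

```bash
python3 - <<'E'
from h import *
s=manip.read_state();print(s["time_s"],s["tool_pos"],s["wrist_force"])
S=manip.capture("scene");T=manip.capture("top");ct=manip.get_calibration("top");cs=manip.get_calibration("scene")
g=cv2.cvtColor(T,cv2.COLOR_BGR2GRAY)
x0,y0=255,160;w=g[y0:220,x0:350];n,l,st,ce=cv2.connectedComponentsWithStats((w>165).astype(np.uint8));i=1+np.argmax(st[1:,4])
P=np.argwhere(l==i)[:,::-1]+[x0,y0];q=np.array([onz(ct,p,.064)[:2] for p in cv2.boxPoints(cv2.minAreaRect(P.astype(np.float32)))]);print("plate",st[i],q.mean(0),np.round(q,3).tolist())
for k in HUE: print(k,"rack",blobs(T,k,(120,160,215,210))[:1], "carrier",[b for b in blobs(S,k,(205,205,300,265),110,50,5)][:3])
S0=cv2.imread("pics/scene0.png");T0=cv2.imread("pics/top0.png")
for n,u in dict(jar=(170,146),loupe=(173,239),wt=(241,167),ring=(317,244),dish=(288,137),brush=(337,145),amber=(187,176)).items():
    a,b=[cv2.GaussianBlur(v[u[1]-12:u[1]+13,u[0]-12:u[0]+13],(3,3),0).astype(float) for v in (T0,T)];print(n,round(np.abs(a-b).mean(),1))
E
```

```text
36.9833 [ 0.43594363 -0.09930354  0.21710208] [ 0.46899957  0.63607889 -0.04363008]
plate [ 33  20  36  22 287] [ 0.54023946 -0.23606604] [[0.518, -0.173], [0.58, -0.182], [0.562, -0.3], [0.5, -0.29]]
red rack [] carrier [(18, [252.7, 246.6])]
green rack [] carrier [(9, [241.4, 241.7])]
blue rack [] carrier [(46, [264.2, 206.0]), (15, [231.1, 236.6])]
amber rack [(51, [187.1, 175.1])] carrier []
jar 0.9
loupe 1.0
wt 51.5
ring 11.3
dish 2.1
brush 1.5
amber 4.9
```

Request:
play_rows(rows=[-0.5,0.5,0.3,0,0.22,-1,0.5,0.3,0,0.22,-0.5,0.5,0,0,0.22,0,0,0,0,0.22,0,0,0,0,0.22])

```text
time_s: 37.5
tool_pos: [0.3833, -0.0599, 0.2365]
tool_rot: [3.139, 0.001, 1.422]
wrist_force: [0.7, 0.2, 0.0]
opening: 0.39
gripper_force: 0.0
```

```bash
python3 - <<'E'
from h import *
S=manip.capture("scene");cs=manip.get_calibration("scene");S0=cv2.imread("pics/scene0.png")
for n,u in dict(wt=(300,290),ring=(264,198),jar=(397,356),dish=(214,298)).items():
    a,b=[cv2.GaussianBlur(v[u[1]-10:u[1]+11,u[0]-10:u[0]+11],(3,3),0).astype(float) for v in (S0,S)];print(n,round(np.abs(a-b).mean(),1))
# cover corners, expected vs bright plate in the scene view
y=1.428;ux=np.array([np.cos(y),np.sin(y)]);uy=np.array([-np.sin(y),np.cos(y)]);o=np.array([.5456,-.2167])
print("exp",[np.round(proj(cs,[*(o+a*.082*ux+b*.032*uy),.064]),1).tolist() for a,b in((1,1),(1,-1),(-1,-1),(-1,1))])
g=cv2.cvtColor(S,cv2.COLOR_BGR2GRAY)[195:270,200:300];n,l,st,ce=cv2.connectedComponentsWithStats((g>170).astype(np.uint8));i=1+np.argmax(st[1:,4])
P=(np.argwhere(l==i)[:,::-1]+[200,195]).astype(np.int32);print(st[i],cv2.approxPolyDP(cv2.convexHull(P),3,True)[:,0].tolist())
cv2.imwrite("pics/end.png",S)
E
```

```text
wt 3.6
ring 30.4
jar 3.1
dish 4.0
exp [[280.0, 231.8], [264.8, 245.4], [214.5, 222.0], [230.5, 210.0]]
[  15   14   66   47 1109] [[280, 241], [263, 255], [215, 221], [232, 209], [279, 230]]
```

```bash
python3 - <<'E'
from h import *
for f in ("scene0","end"):
    print(f,blobs(cv2.imread(f"pics/{f}.png"),"blue",(245,180,290,215),80,30,15)[:3])
T=manip.capture("top")
for n,I in (("0",cv2.imread("pics/top0.png")),("1",T)): print(n,blobs(I,"blue",(295,225,340,262),60,20,15)[:3],blobs(I,"amber",(230,155,255,180),100,60,5)[:2])
E
```

```text
scene0 [(347, [263.9, 197.6])]
end [(347, [263.9, 197.5])]
0 [(267, [315.8, 243.4])] [(7, [239.4, 166.3])]
1 [(259, [315.7, 243.5])] [(8, [239.6, 166.2])]
```

The ring box and the weight have not moved; only the shadows on them changed. Handing in.

```bash
python3 -c "
from plant import manip
print(manip.finish_job())"
```

```text
the job is handed in; nothing more can be done
None
```

The job is handed in with no verdict returned: all three vials are in their own pockets, the cover is on both shoulders and released, and the amber vial and everything I checked on the bench had not moved (the lens stand was not re-checked).

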